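# Add the second slotted weight to the terrine press

## Robot

A 6-joint arm with a two-finger parallel gripper is mounted at the origin on the work surface. World frame = base frame: x ahead of the robot, y to its left, z up, the work surface at z = 0. Lengths are in mm, angles in rad, forces in N, time in s.
With the tool pointing down it reaches from about 300 to 850 mm from the base axis. Payload 5.4 kg.
Tool frame: the origin (TCP) lies between the finger pads; the fingertips stand 17 mm ahead of it and the grasp point (between the pads) lies 2 mm behind it (manip.tips_ahead is the distance from the TCP to the fingertips, in mm); z points along the fingers, x is the direction in which the jaws open and shut, and the axes are right-handed (so a half turn about z gives the same grasp; the last joint's range is limited). The gripper opens to 85 mm and grips with 20 to 120 N. Pads are 22 mm wide; open, the fingers measure 114 mm over their backs; the gripper's body (76 mm by 85 mm) begins 54 mm behind the grasp point. The pads swing forward as they close: fully open they stand 13 mm farther back than shut.
Start: joints at [0.926, 0.158, 1.597, -0, 1.386, -0.21], TCP at [242.214, 521.477, 248.299] pointing down, gripper open.
Joint ranges: [-2.91, 2.91], [-0.94, 2.29], [0.18, 2.7], [-1.29, 4.43], [0.17, 2.64], [-3, 3]. Speed limits (rad/s): [2.57, 2.57, 3.14, 3.14, 3.14, 3.14].

## Interface

Orientations are given as a 3x3 rotation matrix whose columns are the frame's x, y, z axes.
In Python, from plant import manip gives the robot as it stands.
- The arm moves only by the shell command python3 -m creep 'ROWS' [FORCE]. ROWS is JSON, one flat list of numbers, 5 for each row, row after row: the shift along the tool's x, y, z in m, then the turn about the tool's z in rad, then the finger opening in m, from 0 to 0.0854. A call has exactly 8 rows; each row is the pose to reach, as a shift and turn from the pose commanded when the call began, along the tool's axes at that moment; what a row does not reach only later rows make up. A row lasts 1/8 s, in which the tool goes at most 62.5 mm and 10.7 degrees, less where a joint would pass 70% of its speed; a pose out of reach is approached as far as the arm can. A call with a gripper value outside its range is refused whole. The fingers move at their own pace and stop on an object; FORCE is the grip in N (left out, the last holds). Time passes only in rows, so rows that repeat a pose let the fingers close, or fill a call up. It gives the time, the measured TCP pose, the force and the opening at its end, in the units of the state.
- manip.get_obs(): the state, without advancing time (a new reading comes with each control period).
- manip.capture(name): name is "side" or "top"; returns a dict with "pixels" (384x512x3 uint8, blue, green, red), "range_z" (384x512 float32, mm along the optical axis (not along the pixel's ray), 0 where there is no reading), "intrinsics" (3x3 intrinsics, pixels), "k1" (the pictures are not rectified: a ray, as slopes to the right and down, at radius r is drawn at 1 + k1 r^2 times it, then the intrinsics apply), "extrinsics" (4x4, takes a point from camera to world coordinates). Camera axes: x right, y up, looking along -z (the intrinsics and any distortion apply to the point x, -y, -z); pixel columns grow to the right and rows downward; lengths in mm; the calibration is good to about 2 mm. A picture is of the moment at which its call begins.
- manip.close_job(): hands the job in, once; it reports no verdict.
Trained networks look in a picture, given as the dict that the camera call returned (one of the last four; its "shot" number tells which), for a name from the list of things; names that differ only in an ending like _2 or _b are one class to them, and where a whole thing is asked for, a point or a joint stands for the part that bears it (a point fixed in the world has none). Each returns a list of dicts, best first, with "conf" (0 to 1); they miss things now and then, are a little off and sometimes report something else, mostly with a low value. They report only what shows in the picture. A call takes as long as a camera call.
- manip.regions_of(picture, name): "mask" (384x512 bool, what is visible of it) and "location" ([column, row] in pixels, amid what is visible of it).
The state is a dict: "time_s": time; "qpos": joint angles; "qd": joint speeds; "joint_torque": joint torques, N m; "ee_pos": TCP position; "tcp_rot": TCP orientation; "ft_force": force on the tool from outside, world axes, zero at the start; "ft_torque": the same for the moment, N m; "opening": finger opening in mm.
Only numpy, scipy, OpenCV 4.12 (cv2) and the standard library are available. Lean on these libraries where they do the work, as an engineer would, in place of code of your own. Each camera call takes 0.05 s, during which the arm holds its last target. There are 200 camera calls.

## Task

Add the loose slotted steel weight to the terrine press: bring it in sideways under the stem's black knob so that its slot takes the stem, with its slot facing the opposite way from the slot of the weight already there, then let it down over the boss until it lies flush on that first weight, and let go. The stem floats off-centre and does not yield, so feel it in with a light touch, never pressing the weight or the hand on the press with more than about 15 N, and leave the other things on the sill where they are.

Things in the scene. Friction and masses are not known exactly. Their poses are not given: they have to be found in the camera images.
- press: Terrine press, fixed: open white ceramic dish 150 x 120 x 50 mm high (x, y, z), end handles to x = 93 mm either way. Origin: centre of its underside on the sill, z up. Inside, an aluminium plate carries a stem and a first slotted weight. These three float as one in the dish (see stem_mid), never turn in it and do not yield when pushed. The first weight's slot opens along the press's -x.
- stem_mid (a point): Middle of the stem's range, 88 mm above the press's origin, axes as the press's; fixed to the dish. The real upright stem (8 mm diameter) stands up to 6 mm from here in x and up to 9 mm in y, differing from run to run and not shown by any pose. It is bare from 73 to 103 mm above the press's origin; above that a black knob 18 mm in diameter, to 114 mm, too wide for the slot.
- seat_mid (a point): Level of the first weight's flat top, 68 mm above the press's origin, at the middle of the stem's range; fixed to the dish. The first weight is steel, 76 mm diameter, 12 mm thick, centred on the real stem; on top it has a round raised boss, 20 mm diameter, 5 mm high, centred on the stem. The loose weight's underside comes to this level when seated.
- weight: The loose slotted steel weight, about 0.3 kg, 76 mm diameter, 12 mm thick, lying flat on the sill. Origin: centre of the disc's underside, z up. Its slot, 11.5 mm wide, opens along its +x and runs in from the rim past the centre to a closed end at x = -5.75 mm. On top, round the centre, a small boss 4.5 mm high.
- slot_mouth (a point): Middle of the slot's mouth on the rim of the loose weight: 38 mm from its centre along +x, 6 mm above the underside; axes as the weight's. The slot is 11.5 mm wide up to x = 28 mm and from there flares out at 45 degrees to 26 mm wide at the rim.
- pocket (a point): Roof centre of the loose weight's underside pocket, 5.5 mm above its origin: a square recess 24 x 24 mm round the centre, 5.5 mm deep, that drops over the boss of the weight below when centred on the stem within about 2 mm.
- tab (a point): Grip of the loose weight: a red upright tab, 27 mm from the disc's centre on -x (opposite the slot), 20 mm long (x), 10 mm thick (y), from 12 to 46 mm above the underside; this point is 34 mm above the underside, axes as the weight's.
- egg_timer: Chrome dome egg timer, 70 mm diameter, 45 mm high, loose; origin at the centre of its underside. A bystander.
- hen: White ceramic hen-shaped egg holder, about 100 mm long, 82 mm high, loose; origin at the centre of its underside. A bystander.
- stopper: Green glass bottle stopper standing on end, 44 mm diameter, 58 mm high, loose; origin at the centre of its underside. A bystander.
- mug: Blue mug, 80 mm diameter, 90 mm high, handle on its +y, loose; origin at the centre of its underside. A bystander.
- clip_rack: Stainless spring clip rack with two glass spice jars, 60 x 170 mm, 95 mm high, fixed; origin at the centre of its underside. A bystander.

How it is judged (in metres and radians):
At the end, for the whole second after the job is handed in: The weight lies flush on the first one, round the stem: underside 65.5 to 69.8 mm above the press's origin, centre within 14.5 mm of that origin seen from above, level within 0.06 rad, slot opposite to the first weight's slot within 0.35 rad, at rest, let go (z of weight in the frame of press between 0.0655 and 0.0698 m and horizontal distance between weight and press below 0.0145 m and angle between weight's own z axis and vertical below 0.06 rad and angle between the x axis of weight and the x axis of press, either way round below 0.35 rad and x of slot_mouth in the frame of press above 0.02 m and linear speed of weight below 0.01 m/s); the robot touches nothing.
It fails at once if the weight is pushed against the press, its stem or the first weight with more than 15 N (contact force between weight and press above 15 N).
It fails at once if the robot pushes on the press with more than 15 N (contact force between the arm and press above 15 N).
It fails at once if the fingers push on the press with more than 15 N (contact force between the fingers and press above 15 N).
It fails at once if a bystander is moved by more than 20 mm (distance of any of egg_timer, hen, stopper, mug from where it was at the start of the episode above 0.02 m).
It fails at once if the spice jars in the clip rack are pushed with more than 5 N (contact force between any of the arm, the fingers, weight and clip_rack above 5 N).
It also fails if it takes over 58 s, if anything falls off the work surface, if the arm or the gripper's body presses on something with over 40 N, if the wrist force passes 120 N, or if a joint passes its speed limit or range.

## Working session

There is one attempt and no reset: what is moved stays moved. The work goes in short steps, Python scripts to look and compute and a shell command to move; the robot and the scene stay as the last step left them, time stands still between calls to the robot, and variables do not carry over. Pictures are saved under pics/ and viewed, about 8 in all and at most 12, crops included, and the job is handed in when it is done.

```bash
ls; mkdir -p pics
cat > h.py <<'E'
import numpy as np, cv2
from plant import manip
def pts(c, mask=None):
    """world points (mm) for mask pixels, and their (row,col)"""
    d=c["range_z"]; m=(d>0) if mask is None else (mask&(d>0))
    r,cc=np.nonzero(m); z=d[r,cc]
    K=np.array(c["intrinsics"],float); k1=c["k1"]
    x=(cc-K[0,2])/K[0,0]; y=(r-K[1,2])/K[1,1]
    xu,yu=x.copy(),y.copy()
    for _ in range(15):
        s=1+k1*(xu**2+yu**2); xu,yu=x/s,y/s
    P=np.stack([xu*z,-yu*z,-z,np.ones_like(z)])
    return (np.array(c["extrinsics"])@P)[:3].T, np.stack([r,cc],1)
E
python3 - <<'E'
from h import *
o=manip.get_obs(); print({k:np.round(v,3).tolist() for k,v in o.items()})
for n in ["top","side"]:
    c=manip.capture(n); cv2.imwrite(f"pics/{n}0.png",c["pixels"])
    print(n,c["k1"],np.round(c["intrinsics"],1).tolist(),np.round(c["extrinsics"],3).tolist())
    for nm in ["press","weight","tab","slot_mouth","pocket","egg_timer","hen","stopper","mug","clip_rack"]:
        for q in manip.regions_of(c,nm)[:2]:
            p,_=pts(c,q["mask"])
            if len(p): print(nm,round(q["conf"],2),np.round(q["location"]),len(p),np.percentile(p,[2,50,98],axis=0).round().tolist())
            else: print(nm,q["conf"],q["location"],"nodepth")
E
```

```text
pics
{'time_s': 0.0, 'qpos': [0.926, 0.159, 1.598, 0.0, 1.386, -0.21], 'qd': [-0.0, 0.0, 0.001, 0.002, -0.002, 0.001], 'joint_torque': [0.001, -39.6, -33.143, -0.0, 0.009, -0.0], 'ee_pos': [241.853, 521.035, 247.291], 'tcp_rot': [[0.421, 0.907, -0.001], [0.907, -0.421, -0.002], [-0.002, -0.0, -1.0]], 'ft_force': [0.072, -0.759, 0.572], 'ft_torque': [0.008, -0.027, -0.0], 'opening': 85.289}
top -0.08367970353171073 [[358.3, 0.0, 260.1], [0.0, 358.3, 195.7], [0.0, 0.0, 1.0]] [[-0.026, 0.988, -0.151, 460.153], [-1.0, -0.026, 0.005, -8.114], [0.001, 0.151, 0.988, 1094.314], [0.0, 0.0, 0.0, 1.0]]
press 0.64 [307. 223.] 2395 [[455.0, -221.0, 1.0], [539.0, -154.0, 44.0], [628.0, -88.0, 72.0]]
weight 0.84 [200. 217.] 435 [[528.0, 134.0, 7.0], [558.0, 171.0, 12.0], [595.0, 202.0, 46.0]]
tab 0.56 [201. 221.] 522 [[526.0, 133.0, -2.0], [559.0, 171.0, 12.0], [599.0, 206.0, 46.0]]
slot_mouth 0.84 [199. 218.] 422 [[528.0, 134.0, 7.0], [558.0, 171.0, 12.0], [596.0, 201.0, 46.0]]
slot_mouth 0.63 [413. 235.] 984 [[432.0, -491.0, 0.0], [490.0, -463.0, 40.0], [530.0, -408.0, 92.0]]
pocket 0.68 [200. 21
[... 1393 characters left out ...]
81.0, 12.0], [594.0, 205.0, 45.0]]
pocket 0.29 [285. 184.] 1636 [[456.0, -219.0, 2.0], [536.0, -139.0, 43.0], [629.0, -76.0, 76.0]]
egg_timer 0.8 [241. 338.] 562 [[412.0, 388.0, 7.0], [438.0, 418.0, 33.0], [471.0, 440.0, 45.0]]
hen 0.77 [265. 136.] 384 [[671.0, -448.0, -2.0], [708.0, -340.0, 45.0], [762.0, -316.0, 78.0]]
hen 0.36 [241. 256.] 435 [[527.0, 136.0, -2.0], [558.0, 179.0, 12.0], [596.0, 205.0, 45.0]]
stopper 0.82 [180. 296.] 235 [[617.0, 366.0, 4.0], [633.0, 388.0, 49.0], [661.0, 402.0, 60.0]]
mug 0.55 [327. 134.] 579 [[436.0, -487.0, 5.0], [487.0, -424.0, 58.0], [527.0, -405.0, 90.0]]
clip_rack 0.56 [194. 195.] 1244 [[761.0, -40.0, 1.0], [784.0, 60.0, 43.0], [822.0, 115.0, 97.0]]
```

Run:
```python
from h import *
t=cv2.imread("pics/top0.png"); s=cv2.imread("pics/side0.png")
f=lambda im,c,r:cv2.resize(im[r-50:r+50,c-66:c+67],(400,300),interpolation=cv2.INTER_CUBIC)
cv2.imwrite("pics/crops.png",np.vstack([np.hstack([f(t,200,217),f(t,307,223)]),np.hstack([f(s,241,255),f(s,285,180)])]))
for n in ["top","side"]:
    c=manip.capture(n)
    q=manip.regions_of(c,"weight")[0]; m=cv2.dilate(q["mask"].astype(np.uint8),np.ones((5,5)))>0
    p,_=pts(c,m); d=p[(p[:,2]>8)&(p[:,2]<20)]; tb=p[p[:,2]>40]
    (ctr,rad)=cv2.minEnclosingCircle(d[:,:2].astype(np.float32)); print(n,"disc",ctr,rad,len(d))
    print("tab",tb.mean(0),cv2.minAreaRect(tb[:,:2].astype(np.float32)),len(tb))
    q=manip.regions_of(c,"press")[0]; m=cv2.dilate(q["mask"].astype(np.uint8),np.ones((5,5)))>0
    p,_=pts(c,m); 
    for lo,hi in((35,54),(60,80),(98,120)):
        d=p[(p[:,2]>lo)&(p[:,2]<hi)]
        if len(d)>2: print("press",lo,len(d),cv2.minAreaRect(d[:,:2].astype(np.float32)),np.median(d,0))
```

```text
top disc (562.153076171875, 168.10244750976562) 38.10710525512695 403
tab [538.53341768 182.03828504  46.43815859] ((539.0675659179688, 182.28013610839844), (9.208465576171875, 19.634544372558594), 59.39317321777344) 24
press 35 1196 ((542.5560913085938, -153.31350708007812), (117.90457153320312, 187.38169860839844), 70.19976806640625) [ 528.33800278 -155.10587011   44.82569505]
press 60 456 ((540.7207641601562, -160.90084838867188), (72.73758697509766, 72.39696502685547), 42.939083099365234) [ 542.90963579 -161.75298194   68.36519333]
press 98 27 ((541.3378295898438, -160.37725830078125), (13.585668563842773, 13.299686431884766), 41.64568328857422) [ 541.3816464  -159.6960526   112.75248497]
side disc (562.9682006835938, 168.117919921875) 39.62596130371094 327
tab [539.71747405 183.89266111  44.94512744] ((538.958984375, 183.81546020507812), (8.529964447021484, 17.376008987426758), 61.49497604370117) 22
press 35 802 ((542.3554077148438, -152.352294921875), (122.06705474853516, 186.1981964111328), 69.9994125366211) [ 519.22686245 -138.64394972   43.75024988]
press 60 263 ((540.2930908203125, -160.03970336914062), (74.53382873535156, 74.74938201904297), 28.254898071289062) [ 539.18746794 -158.2474558    67.6649402 ]
press 98 20 ((541.11083984375, -159.8596954345703), (13.511737823486328, 15.83738899230957), 22.22597885131836) [ 540.47642042 -158.35376494  110.73151726]
```

View pics/crops.png

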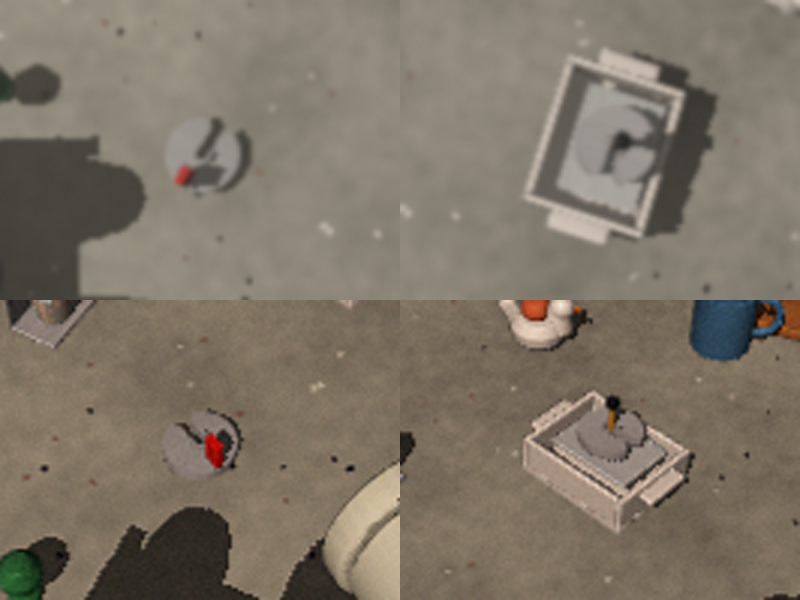

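View pics/top0.png

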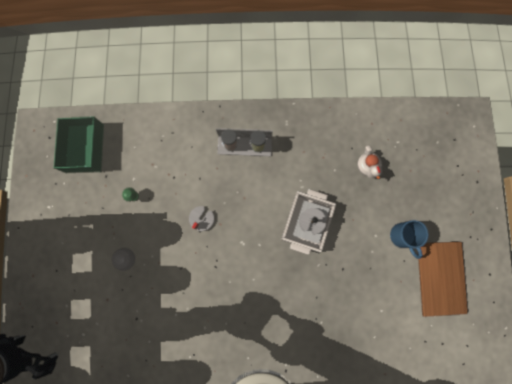

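The crops show the weight at about (200,217) in the top view. Its tab is at lower left and its slot opens up and to the right, which is world yaw of about -31°. The press is at (307,223) with its long axis at about -20°, and the knob measures out at (541,-160). The full top view shows nothing tall on the route. I'll move above the tab and zoom in on the first weight's slot from the saved images.

```bash
python3 -m creep '[-0.023,0.0515,0.01,0.014,0.045, -0.046,0.103,0.03,0.028,0.045, -0.069,0.1545,0.05,0.042,0.045, -0.092,0.206,0.08,0.056,0.045, -0.115,0.2575,0.11,0.07,0.045, -0.138,0.309,0.13,0.084,0.045, -0.16,0.36,0.147,0.1,0.045, -0.1823,0.4118,0.147,0.112,0.045]' 60
```

```text
time_s: 2.4
ee_pos: [538.7, 181.0, 99.6]
tcp_rot: [[0.521, 0.854, -0.003], [0.854, -0.521, -0.0], [-0.002, -0.003, -1.0]]
ft_force: [0.3, 1.1, 1.1]
opening: 45.3
```

Run:
```python
import cv2,numpy as np
t=cv2.imread("pics/top0.png"); s=cv2.imread("pics/side0.png")
f=lambda im,c,r:cv2.resize(cv2.convertScaleAbs(im[r-20:r+20,c-20:c+20],alpha=1.5),(400,400),interpolation=cv2.INTER_CUBIC)
cv2.imwrite("pics/slot.png",np.hstack([f(t,313,220),f(s,288,176)]))
```

```text
(no output)
```

View pics/slot.png

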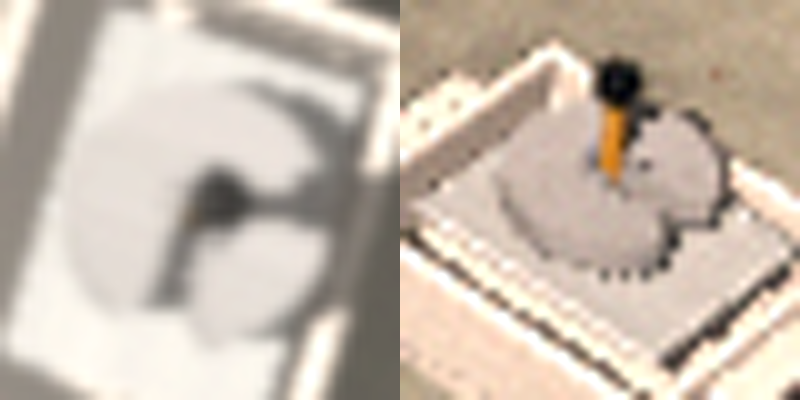

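The zoom shows the first weight's slot running from the stem at (215,200) towards (165,300), which is about 160° in world. The press's +x is therefore at about -20°, and the loose weight's slot has to point that way. Next I'll descend and grip.

```bash
python3 -m creep '[0.001,0,0.02,0,0.045, 0.0015,0,0.04,0,0.045, 0.0015,0,0.055,0,0.045, 0.0015,0,0.064,0,0.045, 0.0015,0,0.064,0,0.045, 0.0015,0,0.064,0,0.0, 0.0015,0,0.064,0,0.0, 0.0015,0,0.064,0,0.0]' 60; python3 -m creep '[0,0,0,0,0, 0,0,0,0,0, 0,0,0,0,0, 0,0,0,0,0, 0,0,-0.02,0,0, 0,0,-0.05,0,0, 0,0,-0.085,0,0, 0,0,-0.115,0,0]'
python3 - <<'E'
from h import *
for n in ["top","side"]:
    c=manip.capture(n); cv2.imwrite(f"pics/{n}1.png",c["pixels"])
o=manip.get_obs(); print(o["ee_pos"],o["tcp_rot"].tolist() if hasattr(o["tcp_rot"],'tolist') else o["tcp_rot"],o["ft_force"],o["ft_torque"],o["opening"])
t=cv2.imread("pics/top1.png"); s=cv2.imread("pics/side1.png")
f=lambda im,c,r:cv2.resize(im[r-50:r+50,c-66:c+67],(400,300),interpolation=cv2.INTER_CUBIC)
cv2.imwrite("pics/grip.png",np.hstack([f(t,200,217),f(s,241,235)]))
E
```

```text
time_s: 3.4
ee_pos: [540.4, 184.0, 38.3]
tcp_rot: [[0.52, 0.854, 0.002], [0.854, -0.52, 0.0], [0.001, 0.001, -1.0]]
ft_force: [-1.8, 0.4, 4.5]
opening: 8.9
time_s: 4.4
ee_pos: [539.5, 184.0, 154.2]
tcp_rot: [[0.52, 0.854, 0.001], [0.854, -0.52, 0.0], [0.0, 0.0, -1.0]]
ft_force: [0.7, 0.3, -2.1]
opening: 8.9
[542.21963423 184.3490692  156.86434297] [[0.5198560217812148, 0.8542156914355352, 0.008078930815375134], [0.8542386863198911, -0.5198799508832898, 0.0010504589735710378], [0.005097392693920346, 0.006355247823550286, -0.9999668131557292]] [ 1.14487146  0.54929573 -3.01659099] [0.04448556 0.01331501 0.00540132] 8.682487304982034
```

View pics/grip.png

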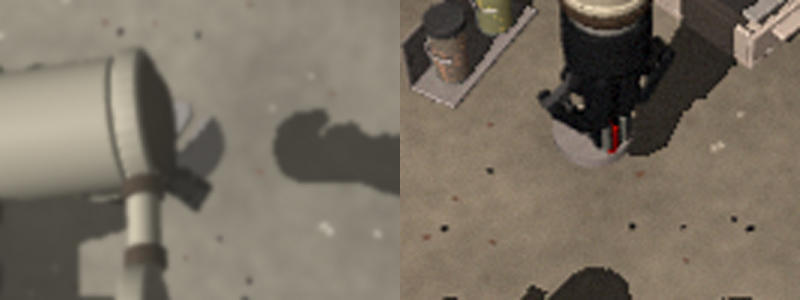

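The side view shows the red tab between the pads with the disc hanging below it. The wrist reads -3 N, which fits a 0.3 kg weight. I'll carry it to a point ahead of the stem in two smooth calls.

```bash
python3 -m creep '[-0.005,0.002,0,-0.003,0, -0.02,0.006,0,-0.013,0, -0.042,0.013,0,-0.027,0, -0.067,0.02,0,-0.043,0, -0.093,0.028,0,-0.06,0, -0.12,0.037,0,-0.077,0, -0.145,0.044,0,-0.092,0, -0.17,0.052,0,-0.108,0]'; python3 -c "
from plant import manip;o=manip.get_obs();print(o['qpos'],o['ft_force'],o['tcp_rot'])"
```

```text
time_s: 5.5
ee_pos: [493.9, 10.3, 150.7]
tcp_rot: [[0.425, 0.905, -0.003], [0.905, -0.425, 0.0], [-0.001, -0.003, -1.0]]
ft_force: [-0.2, -0.3, -2.5]
opening: 8.8
[-2.24091219e-01  5.08487806e-02  1.91572226e+00 -4.14434437e-04
  1.17817627e+00 -1.35623010e+00] [-0.2415903  -0.31219066 -2.53207068] [[ 4.24578642e-01  9.05385545e-01 -3.16082746e-03]
 [ 9.05390459e-01 -4.24579802e-01  3.27693819e-04]
 [-1.04533425e-03 -3.00091482e-03 -9.99994951e-01]]
```

```bash
python3 -m creep '[-0.025,0.005,0,-0.015,0, -0.05,0.01,0.002,-0.03,0, -0.075,0.014,0.008,-0.045,0, -0.1,0.019,0.016,-0.06,0, -0.12,0.023,0.024,-0.074,0, -0.135,0.026,0.03,-0.083,0, -0.142,0.0272,0.033,-0.088,0, -0.1442,0.0275,0.034,-0.089,0]'; python3 -m creep '[0,0,0,0,0,0,0,0,0,0,0,0,0,0,0,0,0,0,0,0,0,0,0,0,0,0,0,0,0,0,0,0,0,0,0,0,0,0,0,0]';  python3 - <<'E'
from h import *
o=manip.get_obs(); print(o["ee_pos"],np.round(o["tcp_rot"],4).tolist(),o["ft_force"],o["ft_torque"])
T=np.array(o["ee_pos"]);R=np.array(o["tcp_rot"])
ims=[]
for n,cr in (("top",(280,225)),("side",(288,180))):
    c=manip.capture(n); cv2.imwrite(f"pics/{n}2.png",c["pixels"])
    q=manip.regions_of(c,"weight"); print(n,[(round(a["conf"],2),a["location"]) for a in q[:2]])
    p,rc=pts(c)
    b=(np.abs(p[:,0]-T[0]-25)<45)&(np.abs(p[:,1]-T[1]+9)<45)&(p[:,2]>82)&(p[:,2]<97)
    d=p[b]; print("disc pts",len(d))
    if len(d)>20:
        A=np.c_[d[:,:2]-d[:,:2].mean(0),np.ones(len(d))]; s=np.linalg.lstsq(A,d[:,2],rcond=None)[0]; print("plane",s,d.mean(0), cv2.minEnclosingCircle(d[:,:2].astype(np.float32)))
    k=p[(np.hypot(p[:,0]-541,p[:,1]+160)<16)&(p[:,2]>100)]; print("knob",len(k),k.mean(0) if len(k) else 0)
    ims.append(cv2.resize(c["pixels"][cr[1]-40:cr[1]+40,cr[0]-40:cr[0]+40],(400,400),interpolation=cv2.INTER_CUBIC))
cv2.imwrite("pics/pre.png",np.hstack(ims))
E
```

```text
time_s: 6.5
ee_pos: [458.5, -130.6, 117.5]
tcp_rot: [[0.343, 0.939, -0.001], [0.939, -0.343, 0.001], [0.0, -0.002, -1.0]]
ft_force: [-0.1, 0.2, -3.3]
opening: 8.8
time_s: 7.5
ee_pos: [459.3, -130.5, 118.3]
tcp_rot: [[0.343, 0.939, -0.0], [0.939, -0.343, 0.0], [0.0, -0.0, -1.0]]
ft_force: [0.5, -0.3, -2.8]
opening: 8.8
[ 459.33049615 -130.50173188  118.29915763] [[0.3427, 0.9394, -0.0], [0.9394, -0.3427, 0.0], [0.0, -0.0001, -1.0]] [ 0.45147811 -0.25209539 -2.7554947 ] [-0.00628401  0.06124259  0.04402522]
top [(0.63, [368.5, 162.4])]
disc pts 0
knob 9 [ 541.137704   -163.84927424  113.95784439]
side []
disc pts 211
plane [-1.32092452e-02 -3.09023687e-02  9.06672255e+01] [ 487.50596895 -125.38538979   90.66722555] ((484.12646484375, -138.22515869140625), 38.244361877441406)
knob 19 [ 540.16670255 -157.87138367  112.03230685]
```

View pics/pre.png

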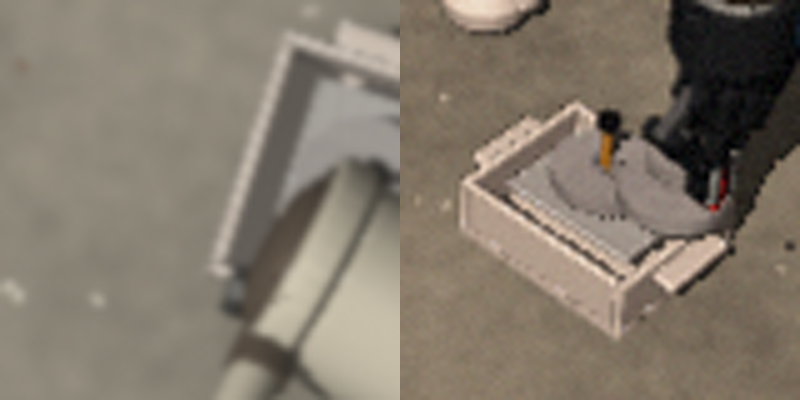

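The side view shows the weight level beside the stem, with its disc top at 90.7 mm, so the underside is at about 79. It is below the knob, and the lateral offset from tool to stem comes to about 0. Now I'll advance along tool y, slowing before the narrow slot.

```bash
python3 -m creep '[0,0.004,0,0,0, 0,0.008,0,0,0, 0,0.012,0,0,0, 0,0.016,0,0,0, 0,0.019,0,0,0, 0,0.02,0,0,0, 0,0.021,0,0,0, 0,0.022,0,0,0]'; python3 -m creep '[0,0.0005,0,0,0, 0,0.001,0,0,0, 0,0.0015,0,0,0, 0,0.002,0,0,0, 0,0.0025,0,0,0, 0,0.003,0,0,0, 0,0.0035,0,0,0, 0,0.004,0,0,0]'
```

```text
time_s: 8.7
ee_pos: [480.0, -138.0, 118.3]
tcp_rot: [[0.343, 0.939, -0.0], [0.939, -0.343, 0.0], [-0.0, -0.0, -1.0]]
ft_force: [-1.0, -0.6, -2.7]
opening: 8.8
time_s: 9.7
ee_pos: [483.8, -139.4, 118.3]
tcp_rot: [[0.343, 0.939, -0.0], [0.939, -0.343, 0.0], [0.0, -0.0, -1.0]]
ft_force: [0.9, -0.1, -2.6]
opening: 9.2
```

```bash
python3 -m creep '[0,0.0005,0,0,0, 0,0.001,0,0,0, 0,0.0015,0,0,0, 0,0.002,0,0,0, 0,0.0025,0,0,0, 0,0.003,0,0,0, 0,0.0035,0,0,0, 0,0.004,0,0,0]'; python3 -c "
from plant import manip;o=manip.get_obs();print(o['ee_pos'],o['ft_force'],o['ft_torque'])"
```

```text
time_s: 10.7
ee_pos: [487.6, -140.8, 118.3]
tcp_rot: [[0.343, 0.939, 0.0], [0.939, -0.343, -0.0], [0.0, 0.0, -1.0]]
ft_force: [0.5, -0.3, -3.4]
opening: 9.1
[ 487.57332206 -140.80355032  118.30429   ] [ 0.52393373 -0.32416556 -3.38731703] [0.00420291 0.03091748 0.01671033]
```

```bash
python3 -m creep '[0,0.0005,0,0,0, 0,0.001,0,0,0, 0,0.0015,0,0,0, 0,0.002,0,0,0, 0,0.0025,0,0,0, 0,0.003,0,0,0, 0,0.0035,0,0,0, 0,0.004,0,0,0]'
python3 - <<'E'
from h import *
o=manip.get_obs(); print(o["ft_force"],o["ft_torque"])
c=manip.capture("side"); cv2.imwrite("pics/s3.png",cv2.resize(c["pixels"][135:215,240:340],(800,640)[:2] and (750,600),interpolation=cv2.INTER_CUBIC))
E
```

```text
time_s: 11.7
ee_pos: [491.3, -142.2, 118.3]
tcp_rot: [[0.343, 0.939, 0.0], [0.939, -0.343, -0.0], [-0.0, 0.0, -1.0]]
ft_force: [-0.2, -0.3, -3.3]
opening: 9.0
[-0.24535923 -0.29733209 -3.26428487] [-0.00167211  0.09721913  0.01404502]
```

View pics/s3.png

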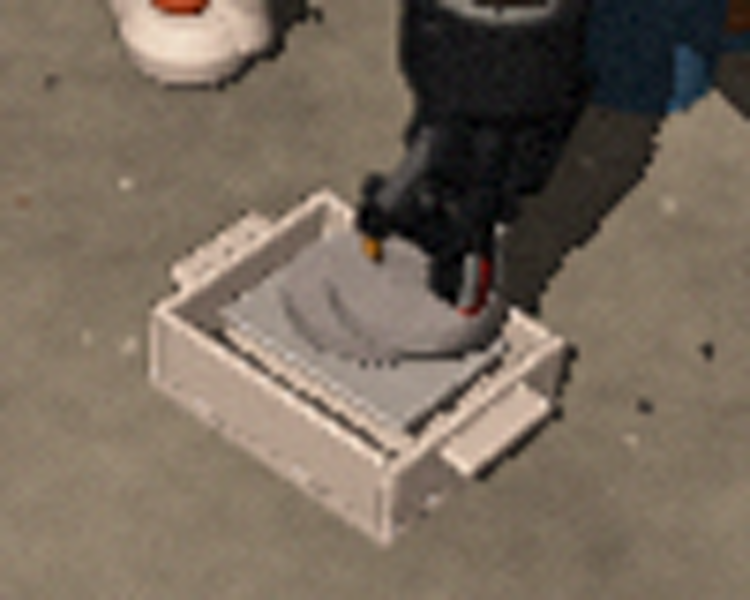

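The picture shows the orange stem at (372,247) inside the slot mouth, with the knob clear above the disc. There's no contact force so far, so I'll continue.

```bash
python3 -m creep '[0,0.0008,0,0,0, 0,0.0016,0,0,0, 0,0.0024,0,0,0, 0,0.0032,0,0,0, 0,0.004,0,0,0, 0,0.0048,0,0,0, 0,0.0056,0,0,0, 0,0.006,0,0,0]'; python3 -c "
from plant import manip;o=manip.get_obs();print(o['ee_pos'],o['ft_force'],o['ft_torque'])"
```

```text
time_s: 12.75
ee_pos: [497.0, -144.2, 118.3]
tcp_rot: [[0.343, 0.939, -0.0], [0.939, -0.343, 0.0], [0.0, -0.0, -1.0]]
ft_force: [-0.4, -0.9, -2.9]
opening: 9.2
[ 496.95942525 -144.23825279  118.30061116] [-0.3602454  -0.8944903  -2.90820844] [-0.02679361  0.09590728  0.01369348]
```

```bash
python3 -m creep '[0,0.0008,0,0,0, 0,0.0016,0,0,0, 0,0.0024,0,0,0, 0,0.0032,0,0,0, 0,0.004,0,0,0, 0,0.0048,0,0,0, 0,0.0056,0,0,0, 0,0.006,0,0,0]'; python3 -c "
from plant import manip;o=manip.get_obs();print(o['ee_pos'],o['ft_force'],o['ft_torque'])"
```

```text
time_s: 13.75
ee_pos: [502.6, -146.3, 118.3]
tcp_rot: [[0.343, 0.939, 0.0], [0.939, -0.343, 0.0], [0.0, 0.0, -1.0]]
ft_force: [0.4, 0.7, -2.8]
opening: 9.1
[ 502.62173397 -146.28432291  118.30281849] [ 0.43938045  0.68778388 -2.79289414] [ 0.07775081  0.08800701 -0.00990175]
```

Travel is now 46 mm of about 60, and it's still free.

```bash
python3 -m creep '[0,0.0008,0,0,0, 0,0.0016,0,0,0, 0,0.0024,0,0,0, 0,0.0032,0,0,0, 0,0.004,0,0,0, 0,0.0048,0,0,0, 0,0.0056,0,0,0, 0,0.006,0,0,0]'; python3 -c "
from plant import manip;o=manip.get_obs();print(o['ee_pos'],o['ft_force'],o['ft_torque'])"
```

```text
time_s: 14.75
ee_pos: [508.3, -148.4, 118.3]
tcp_rot: [[0.343, 0.939, 0.0], [0.939, -0.343, -0.0], [-0.0, 0.0, -1.0]]
ft_force: [-0.5, 1.0, -3.0]
opening: 8.9
[ 508.25145497 -148.3756253   118.30655483] [-0.48384127  1.02446919 -2.96843004] [ 0.00508334  0.09106547 -0.00107191]
```

```bash
python3 -m creep '[0,0.0006,0,0,0, 0,0.0012,0,0,0, 0,0.0018,0,0,0, 0,0.0024,0,0,0, 0,0.003,0,0,0, 0,0.0036,0,0,0, 0,0.004,0,0,0, 0,0.004,0,0,0]'; python3 -c "
from plant import manip;o=manip.get_obs();print(o['ee_pos'],o['ft_force'],o['ft_torque'])"
```

```text
time_s: 15.75
ee_pos: [512.0, -149.7, 118.3]
tcp_rot: [[0.343, 0.939, 0.0], [0.939, -0.343, 0.0], [0.0, 0.0, -1.0]]
ft_force: [0.3, -0.8, -3.8]
opening: 9.0
[ 511.97594994 -149.71357022  118.31055687] [ 0.28400687 -0.84379281 -3.8395788 ] [ 0.02857917  0.08985388 -0.03669148]
```

Now I'll feel for the closed end of the slot in 1–2 mm calls.

```bash
python3 -m creep '[0,0.0003,0,0,0, 0,0.0006,0,0,0, 0,0.0009,0,0,0, 0,0.0012,0,0,0, 0,0.0015,0,0,0, 0,0.0018,0,0,0, 0,0.002,0,0,0, 0,0.002,0,0,0]'; python3 -c "
from plant import manip;o=manip.get_obs();print(o['ee_pos'],o['ft_force'],o['ft_torque'])"
```

```text
time_s: 16.75
ee_pos: [513.8, -150.4, 118.3]
tcp_rot: [[0.343, 0.939, -0.0], [0.939, -0.343, 0.0], [0.0, -0.0, -1.0]]
ft_force: [-0.4, 0.4, -2.8]
opening: 8.6
[ 513.84967624 -150.38650168  118.29730863] [-0.38301979  0.38125249 -2.81833814] [0.04264652 0.07264196 0.0272537 ]
```

```bash
python3 -m creep '[0,0.0002,0,0,0, 0,0.0004,0,0,0, 0,0.0006,0,0,0, 0,0.0008,0,0,0, 0,0.001,0,0,0, 0,0.001,0,0,0, 0,0.001,0,0,0, 0,0.001,0,0,0]'; python3 -c "
from plant import manip;o=manip.get_obs();print(o['ee_pos'],o['ft_force'],o['ft_torque'])"
```

```text
time_s: 17.75
ee_pos: [514.8, -150.7, 118.3]
tcp_rot: [[0.343, 0.939, 0.0], [0.939, -0.343, -0.0], [-0.0, 0.0, -1.0]]
ft_force: [0.7, 0.2, -2.6]
opening: 9.1
[ 514.78743148 -150.73500853  118.33379542] [ 0.72096707  0.18300722 -2.64723294] [0.01571339 0.19669885 0.02452014]
```

```bash
python3 -m creep '[0,0.0002,0,0,0, 0,0.0004,0,0,0, 0,0.0006,0,0,0, 0,0.0008,0,0,0, 0,0.001,0,0,0, 0,0.001,0,0,0, 0,0.001,0,0,0, 0,0.001,0,0,0]'; python3 -c "
from plant import manip;o=manip.get_obs();print(o['ee_pos'],o['ft_force'],o['ft_torque'])"
```

```text
time_s: 18.75
ee_pos: [515.7, -151.1, 118.3]
tcp_rot: [[0.343, 0.939, 0.0], [0.939, -0.343, -0.0], [-0.0, 0.0, -1.0]]
ft_force: [-0.3, -0.2, -2.8]
opening: 8.9
[ 515.71995543 -151.09095329  118.31619575] [-0.26118449 -0.19653654 -2.81833675] [-0.01897894  0.04082053  0.0479471 ]
```

```bash
python3 -m creep '[0,0.0002,0,0,0, 0,0.0004,0,0,0, 0,0.0006,0,0,0, 0,0.0008,0,0,0, 0,0.001,0,0,0, 0,0.001,0,0,0, 0,0.001,0,0,0, 0,0.001,0,0,0]'; python3 -c "
from plant import manip;o=manip.get_obs();print(o['ee_pos'],o['ft_force'],o['ft_torque'])"
```

```text
time_s: 19.75
ee_pos: [516.6, -151.4, 118.3]
tcp_rot: [[0.343, 0.939, 0.0], [0.939, -0.343, -0.0], [-0.0, 0.0, -1.0]]
ft_force: [0.3, -0.1, -3.0]
opening: 8.8
[ 516.64904961 -151.41530517  118.30624284] [ 0.34787815 -0.10271652 -2.95857217] [0.00531562 0.06106428 0.0272232 ]
```

Travel is 61 mm and it's still free. The closed end should come at about 62.

```bash
python3 -m creep '[0,0.0002,0,0,0, 0,0.0004,0,0,0, 0,0.0006,0,0,0, 0,0.0008,0,0,0, 0,0.001,0,0,0, 0,0.001,0,0,0, 0,0.001,0,0,0, 0,0.001,0,0,0]'; python3 -c "
from plant import manip;o=manip.get_obs();print(o['ee_pos'],o['ft_force'],o['ft_torque'])"
```

```text
time_s: 20.75
ee_pos: [517.6, -151.8, 118.3]
tcp_rot: [[0.343, 0.939, -0.0], [0.939, -0.343, 0.0], [0.0, -0.0, -1.0]]
ft_force: [-0.4, 0.1, -2.1]
opening: 8.6
[ 517.58059366 -151.75386743  118.29883585] [-0.41022612  0.08988336 -2.11238376] [0.02841375 0.1076826  0.02628668]
```

```bash
python3 -m creep '[0,0.0002,0,0,0, 0,0.0004,0,0,0, 0,0.0006,0,0,0, 0,0.0008,0,0,0, 0,0.0008,0,0,0, 0,0.0008,0,0,0, 0,0.0008,0,0,0, 0,0.0008,0,0,0]'; python3 -c "
from plant import manip;o=manip.get_obs();print(o['ee_pos'],o['ft_force'],o['ft_torque'])"
```

```text
time_s: 21.75
ee_pos: [517.9, -151.9, 118.1]
tcp_rot: [[0.343, 0.939, -0.001], [0.939, -0.343, 0.0], [0.0, -0.001, -1.0]]
ft_force: [-5.8, 1.6, 0.0]
opening: 9.2
[ 517.94623531 -151.86175316  118.1394453 ] [-5.7977556   1.57577816  0.03386033] [0.28315733 0.94638406 0.03419201]
```

The closed end was felt at 5.8 N, with TCP x about 517.8. I'll back off 2.3 mm to centre, then start lowering.

```bash
python3 -m creep '[0,-0.0012,0,0,0, 0,-0.0023,0,0,0, 0,-0.0023,0.0008,0,0, 0,-0.0023,0.0018,0,0, 0,-0.0023,0.0028,0,0, 0,-0.0023,0.0038,0,0, 0,-0.0023,0.0045,0,0, 0,-0.0023,0.005,0,0]'; python3 -c "
from plant import manip;o=manip.get_obs();print(o['ee_pos'],o['ft_force'],o['ft_torque'])"
```

```text
time_s: 22.75
ee_pos: [516.2, -151.2, 113.2]
tcp_rot: [[0.343, 0.939, -0.0], [0.939, -0.343, 0.0], [-0.0, -0.0, -1.0]]
ft_force: [0.1, -0.5, -2.4]
opening: 8.5
[ 516.15506811 -151.24234419  113.21982205] [ 0.13391008 -0.51962934 -2.35637966] [ 0.0082466   0.08608271 -0.02483715]
```

```bash
python3 -m creep '[0,0,0.0002,0,0, 0,0,0.0004,0,0, 0,0,0.0006,0,0, 0,0,0.0008,0,0, 0,0,0.001,0,0, 0,0,0.001,0,0, 0,0,0.001,0,0, 0,0,0.001,0,0]'; python3 -c "
from plant import manip;o=manip.get_obs();print(o['ee_pos'],o['ft_force'],o['ft_torque'])"
```

```text
time_s: 23.75
ee_pos: [516.2, -151.3, 112.3]
tcp_rot: [[0.343, 0.939, 0.0], [0.939, -0.343, -0.0], [-0.0, 0.0, -1.0]]
ft_force: [0.5, -0.6, -2.9]
opening: 8.9
[ 516.19359159 -151.25618521  112.33225397] [ 0.47471303 -0.55794368 -2.9433064 ] [ 0.0357748   0.05574362 -0.00106346]
```

```bash
python3 -m creep '[0,0,0.0002,0,0, 0,0,0.0004,0,0, 0,0,0.0006,0,0, 0,0,0.0008,0,0, 0,0,0.0008,0,0, 0,0,0.0008,0,0, 0,0,0.0008,0,0, 0,0,0.0008,0,0]'; python3 -c "
from plant import manip;o=manip.get_obs();print(o['ee_pos'],o['ft_force'],o['ft_torque'])"
```

```text
time_s: 24.75
ee_pos: [516.2, -151.2, 111.5]
tcp_rot: [[0.343, 0.939, -0.0], [0.939, -0.343, 0.0], [-0.0, -0.0, -1.0]]
ft_force: [0.3, -0.9, -2.6]
opening: 8.9
[ 516.17611981 -151.24579367  111.4932732 ] [ 0.25799471 -0.857509   -2.59302197] [0.04283441 0.04486382 0.02157708]
```

```bash
python3 -m creep '[0,0,0.0002,0,0, 0,0,0.0004,0,0, 0,0,0.0006,0,0, 0,0,0.0008,0,0, 0,0,0.0008,0,0, 0,0,0.0008,0,0, 0,0,0.0008,0,0, 0,0,0.0008,0,0]'; python3 -c "
from plant import manip;o=manip.get_obs();print(o['ee_pos'],o['ft_force'],o['ft_torque'])"
```

```text
time_s: 25.75
ee_pos: [516.2, -151.3, 110.7]
tcp_rot: [[0.343, 0.939, 0.0], [0.939, -0.343, 0.0], [0.0, 0.0, -1.0]]
ft_force: [0.3, -0.3, -2.3]
opening: 8.8
[ 516.1829792  -151.25770079  110.70509999] [ 0.30562212 -0.34213192 -2.30003237] [-0.00550006  0.08122788 -0.02541678]
```

```bash
python3 -m creep '[0,0,0.0002,0,0, 0,0,0.0004,0,0, 0,0,0.0006,0,0, 0,0,0.0008,0,0, 0,0,0.001,0,0, 0,0,0.001,0,0, 0,0,0.001,0,0, 0,0,0.001,0,0]'; python3 -c "
from plant import manip;o=manip.get_obs();print(o['ee_pos'],o['ft_force'],o['ft_torque'])"
```

```text
time_s: 26.75
ee_pos: [516.2, -151.3, 109.7]
tcp_rot: [[0.343, 0.939, 0.0], [0.939, -0.343, -0.0], [0.0, 0.0, -1.0]]
ft_force: [0.0, -0.7, -2.4]
opening: 8.8
[ 516.21170883 -151.25761533  109.72962587] [ 0.03336643 -0.69059729 -2.42044046] [0.05185823 0.09180653 0.06978681]
```

```bash
python3 -m creep '[0,0,0.0002,0,0, 0,0,0.0004,0,0, 0,0,0.0006,0,0, 0,0,0.0008,0,0, 0,0,0.001,0,0, 0,0,0.001,0,0, 0,0,0.001,0,0, 0,0,0.001,0,0]'; python3 -c "
from plant import manip;o=manip.get_obs();print(o['ee_pos'],o['ft_force'],o['ft_torque'])"
```

```text
time_s: 27.75
ee_pos: [516.2, -151.3, 108.7]
tcp_rot: [[0.343, 0.939, 0.0], [0.939, -0.343, -0.0], [-0.0, 0.0, -1.0]]
ft_force: [-0.7, 0.3, -3.2]
opening: 8.5
[ 516.20642373 -151.25606241  108.7273549 ] [-0.72851767  0.25918651 -3.23325587] [ 0.05875041  0.01235127 -0.03648061]
```

```bash
python3 -m creep '[0,0,0.0002,0,0, 0,0,0.0004,0,0, 0,0,0.0006,0,0, 0,0,0.0008,0,0, 0,0,0.0008,0,0, 0,0,0.0008,0,0, 0,0,0.0008,0,0, 0,0,0.0008,0,0]'; python3 -c "
from plant import manip;o=manip.get_obs();print(o['ee_pos'],o['ft_force'],o['ft_torque'])"
```

```text
time_s: 28.75
ee_pos: [516.2, -151.2, 107.9]
tcp_rot: [[0.343, 0.939, -0.0], [0.939, -0.343, -0.0], [-0.0, -0.0, -1.0]]
ft_force: [-0.1, -0.0, -1.2]
opening: 8.8
[ 516.17923081 -151.24347992  107.91380991] [-0.12412176 -0.01848243 -1.2345748 ] [ 0.03600314  0.0763677  -0.02541074]
```

```bash
python3 -m creep '[0,0,0.0002,0,0, 0,0,0.0004,0,0, 0,0,0.0006,0,0, 0,0,0.0006,0,0, 0,0,0.0006,0,0, 0,0,0.0006,0,0, 0,0,0.0006,0,0, 0,0,0.0006,0,0]'; python3 -c "
from plant import manip;o=manip.get_obs();print(o['ee_pos'],o['ft_force'],o['ft_torque'])"
```

```text
time_s: 29.75
ee_pos: [516.2, -151.2, 107.3]
tcp_rot: [[0.343, 0.939, 0.0], [0.939, -0.343, -0.0], [-0.0, 0.0, -1.0]]
ft_force: [-0.1, 0.1, -3.3]
opening: 8.7
[ 516.20373288 -151.23787578  107.30621406] [-0.14275838  0.06485979 -3.26378243] [-0.03181441  0.08985038  0.00062707]
```

Still free. I'll continue in steps of about 0.7 mm.

```bash
python3 -m creep '[0,0,0.0002,0,0, 0,0,0.0004,0,0, 0,0,0.0006,0,0, 0,0,0.0008,0,0, 0,0,0.0008,0,0, 0,0,0.0008,0,0, 0,0,0.0008,0,0, 0,0,0.0008,0,0]'; python3 -c "
from plant import manip;o=manip.get_obs();print(o['ee_pos'],o['ft_force'],o['ft_torque'])"
```

```text
time_s: 30.75
ee_pos: [516.2, -151.3, 106.5]
tcp_rot: [[0.343, 0.939, 0.0], [0.939, -0.343, -0.0], [0.0, 0.0, -1.0]]
ft_force: [-1.0, -0.2, -3.7]
opening: 9.0
[ 516.19139677 -151.26139374  106.50746552] [-0.99460375 -0.23987715 -3.67909283] [-0.0224283   0.05297707  0.02225073]
```

```bash
python3 -m creep '[0,0,0.0002,0,0, 0,0,0.0004,0,0, 0,0,0.0006,0,0, 0,0,0.0006,0,0, 0,0,0.0006,0,0, 0,0,0.0006,0,0, 0,0,0.0006,0,0, 0,0,0.0006,0,0]'; python3 -c "
from plant import manip;o=manip.get_obs();print(o['ee_pos'],o['ft_force'],o['ft_torque'])"
```

```text
time_s: 31.75
ee_pos: [516.3, -151.3, 106.2]
tcp_rot: [[0.343, 0.939, 0.0], [0.939, -0.343, -0.0], [-0.0, 0.0, -1.0]]
ft_force: [-4.5, 1.5, 4.8]
opening: 8.8
[ 516.25031353 -151.28895105  106.24285522] [-4.51531863  1.505868    4.83398637] [ 0.18611739  0.61771312 -0.01667978]
```

The load changed at TCP z 106.3: fz went from -3 to +4.8 N. At grasp the TCP measured 38.3 above the underside, so the underside is now at about 68, which is flush. Contact on the boss would have come at about 111. I'll ease off 0.3 mm and check with the side camera.

```bash
python3 -m creep '[0,0,-0.0002,0,0, 0,0,-0.0003,0,0, 0,0,-0.0003,0,0, 0,0,-0.0003,0,0, 0,0,-0.0003,0,0, 0,0,-0.0003,0,0, 0,0,-0.0003,0,0, 0,0,-0.0003,0,0]'
python3 - <<'E'
from h import *
o=manip.get_obs(); print(o["ee_pos"],o["ft_force"],o["ft_torque"])
c=manip.capture("side"); p,_=pts(c)
d=p[(np.hypot(p[:,0]-541,p[:,1]+160)<36)&(p[:,2]>62)&(p[:,2]<92)]
print(len(d),np.histogram(d[:,2],bins=range(62,93,2)))
d=d[(d[:,2]>72)&(d[:,2]<88)]
A=np.c_[d[:,:2]-d[:,:2].mean(0),np.ones(len(d))]; print(np.linalg.lstsq(A,d[:,2],rcond=None)[0],np.median(d,0))
cv2.imwrite("pics/s4.png",cv2.resize(c["pixels"][135:215,240:340],(750,600),interpolation=cv2.INTER_CUBIC))
E
```

```text
time_s: 32.75
ee_pos: [516.2, -151.3, 106.2]
tcp_rot: [[0.343, 0.939, 0.0], [0.939, -0.343, -0.0], [-0.0, 0.0, -1.0]]
ft_force: [-4.2, 1.3, 4.1]
opening: 8.8
[ 516.21319839 -151.27438962  106.21155581] [-4.17880571  1.25037651  4.08185898] [0.13737299 0.48017653 0.03196604]
163 (array([ 1,  3,  4,  3,  5,  5,  9, 22, 42, 40, 16,  6,  3,  3,  1]), array([62, 64, 66, 68, 70, 72, 74, 76, 78, 80, 82, 84, 86, 88, 90, 92]))
[-2.16032049e-02 -1.67351972e-02  7.95762401e+01] [ 545.11380241 -145.03564734   79.61404528]
```

View pics/s4.png

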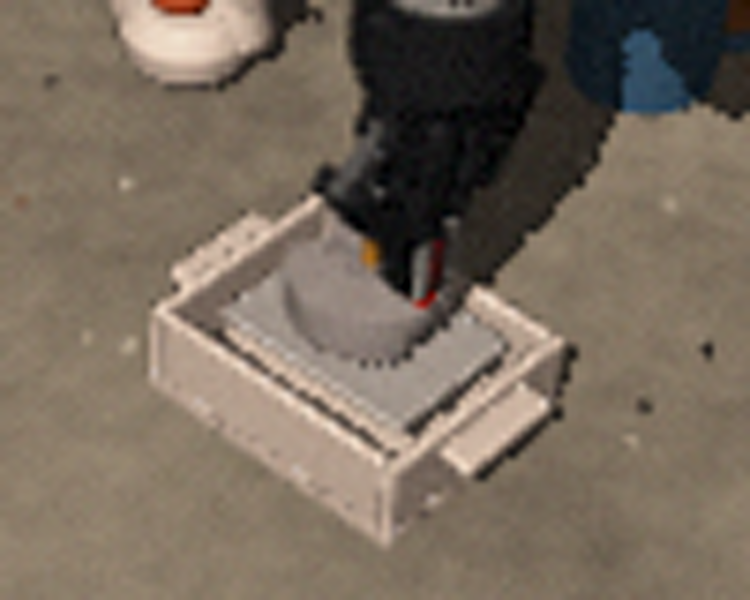

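The picture shows the two discs stacked with the stem through the slot. The top face is at 79.6, so the underside is at 67.6, flush and level. I'll ease off a little more and release.

```bash
python3 -m creep '[0,0,-0.0002,0,0, 0,0,-0.0003,0,0, 0,0,-0.0003,0,0, 0,0,-0.0003,0,0.02, 0,0,-0.0003,0,0.035, 0,0,-0.0003,0,0.035, 0,0,-0.0003,0,0.035, 0,0,-0.0003,0,0.035]' 20; python3 -c "
from plant import manip;o=manip.get_obs();print(o['ee_pos'],o['ft_force'],o['ft_torque'])"
```

```text
time_s: 33.8
ee_pos: [516.2, -151.3, 106.5]
tcp_rot: [[0.343, 0.939, 0.0], [0.939, -0.343, -0.0], [0.0, 0.0, -1.0]]
ft_force: [0.1, -0.1, -0.1]
opening: 35.0
[ 516.22026805 -151.26499217  106.51986664] [ 0.14948257 -0.07107065 -0.12235932] [ 0.04027457  0.00150358 -0.07329067]
```

Released, with the force at zero. I'll go straight up and back, then look.

```bash
python3 -m creep '[0,0,-0.01,0,0.035, 0,0,-0.025,0,0.035, 0,0,-0.045,0,0.035, 0,0,-0.07,0,0.035, 0,0,-0.1,0,0.035, 0,-0.02,-0.13,0,0.035, 0,-0.06,-0.15,0,0.035, 0,-0.1,-0.16,0,0.035]'; python3 -m creep '[0,-0.02,0,0,0.035, 0.03,-0.04,0,0,0.035, 0.07,-0.05,0,0,0.035, 0.11,-0.05,0,0,0.035, 0.15,-0.05,0,0,0.035, 0.19,-0.05,0,0,0.035, 0.23,-0.05,0,0,0.035, 0.25,-0.05,0,0,0.035]'
python3 - <<'E'
from h import *
ims=[]
for n,cr in (("top",(313,220)),("side",(288,176))):
    c=manip.capture(n); p,_=pts(c)
    d=p[(np.hypot(p[:,0]-541,p[:,1]+160)<42)&(p[:,2]>75)&(p[:,2]<84)]
    A=np.c_[d[:,:2]-d[:,:2].mean(0),np.ones(len(d))]; print(n,len(d),np.linalg.lstsq(A,d[:,2],rcond=None)[0],np.median(d,0),cv2.minEnclosingCircle(d[:,:2].astype(np.float32)))
    t=p[(np.hypot(p[:,0]-541,p[:,1]+160)<42)&(p[:,2]>105)]; t=t[((t[:,0]-541)*.94+(t[:,1]+160)*-.342)<-13]; print("tab",len(t),t.mean(0))
    ims.append(cv2.resize(c["pixels"][cr[1]-25:cr[1]+25,cr[0]-25:cr[0]+25],(400,400),interpolation=cv2.INTER_CUBIC))
    for nm in ["egg_timer","hen","stopper","mug"]:
        q=manip.regions_of(c,nm); 
        if q: print(nm,round(q[0]["conf"],2),np.round(q[0]["location"]))
cv2.imwrite("pics/end.png",np.hstack(ims))
E
```

```text
time_s: 34.8
ee_pos: [422.0, -117.0, 269.3]
tcp_rot: [[0.343, 0.939, 0.003], [0.939, -0.343, -0.002], [-0.001, 0.004, -1.0]]
ft_force: [0.2, -0.2, 0.3]
opening: 34.9
time_s: 35.8
ee_pos: [461.4, 136.8, 267.8]
tcp_rot: [[0.341, 0.94, 0.002], [0.94, -0.341, 0.0], [0.001, 0.002, -1.0]]
ft_force: [0.3, -0.9, -0.8]
opening: 35.3
top 430 [-1.29360436e-03 -1.42540141e-03  8.01784957e+01] [ 539.53804655 -158.55498501   80.24445577] ((541.4361572265625, -160.49656677246094), 37.59018325805664)
tab 21 [ 516.18324248 -151.10221744  113.89543145]
egg_timer 0.69 [369. 164.]
hen 0.67 [368. 163.]
stopper 0.74 [126. 190.]
mug 0.79 [412. 236.]
side 6 [ 0.33026586 -0.12679762 81.41753353] [ 513.93823173 -140.66521877   81.00055119] ((514.0755004882812, -141.10653686523438), 5.595890522003174)
tab 0 [nan nan nan]
egg_timer 0.84 [239. 338.]
hen 0.53 [260. 137.]
stopper 0.77 [180. 298.]
mug 0.87 [323. 138.]<stdin>:7: RuntimeWarning: Mean of empty slice.
  ret = um.true_divide(
```

View pics/end.png

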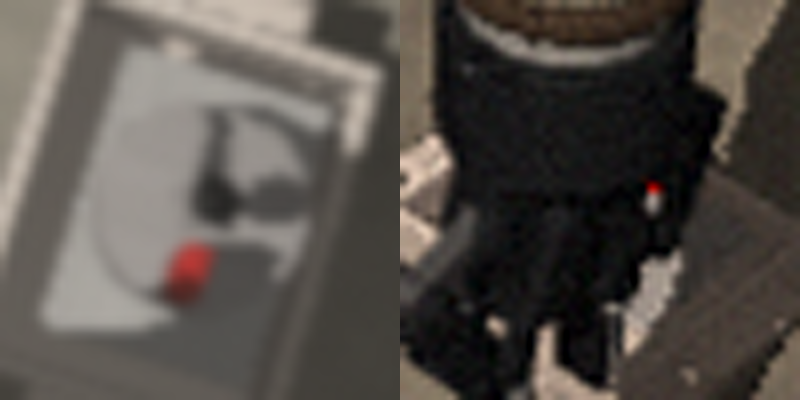

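The top view shows the weight's disc top at 80.2 mm, so its underside is at 68.2. It is level and centred on the stem at (541.4,-160.5). The tab is at (190,270), the near end of the press, and the slot points the other way. Everything checks, so I'm handing in.

```bash
python3 -c "
from plant import manip;print(manip.close_job())"
```

```text
the job is handed in; nothing more can be done
None
```

The loose weight is on the press, flush on the first one, with its slot facing the opposite way, and I've handed the job in at about 36 s. `close_job` gives no verdict, so this rests on my own checks.

**What I did:** I gripped the weight by its tab and brought it in sideways under the knob. I felt the closed end of the slot at about 6 N, backed off to centre, and lowered it in steps of 1 mm or less. It touched down at about 9 N. I then eased off, released it, and moved the arm clear.

**Last checks, from the top camera:**

| Check | Measured | Required |
|---|---|---|
| Underside above press origin | about 68.2 mm | 65.5–69.8 mm |
| Tilt | about 0.002 rad | below 0.06 rad |
| Centre from press origin | about 8 mm, on the stem | below 14.5 mm |
| Slot direction | -20.5°, press +x at about -20° | within 0.35 rad (20°) |

After release the wrist force was about zero, and the arm stood well clear.

**What failed or disagreed:**
- **Side camera:** the arm blocked its view of the weight at the end, so it could not confirm the final pose. Before release it showed the underside at 67.6 mm.
- **Forces:** I read them only at the end of each call, so short peaks in between were not seen.
- **Bystanders:** they appear within a few pixels of where they started. In the last top view the network took the hen for the egg timer, but the side view showed the timer unmoved.

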